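# Vacuum-pack the preserve jars: load, shut, clamp crisscross

## Task

Slide the lid of the vacuum chamber fully open, stand every squat preserve jar from the counter upright on the floor of its well, and slide the lid fully shut. Then tighten the four clamp screws in crisscross order (after the first screw of a pass, do the one diagonally opposite, then the other diagonal pair) in three passes: turn each to about a third of its travel, then, when all four are there, each to about two thirds, then each fully home, crisscross in every pass. Turn no screw while the lid is open, and leave the tin and the bowl where they are.

Things in the scene. Friction and masses are not known exactly. Their poses are not given: they have to be found in the camera images.
- chamber: steel vacuum chamber for jars, fixed to the counter, 210 (x) x 390 (y) x 110 mm high. Origin at the centre of its underside; its x axis points away from the robot (turned by up to 0.15 rad), y to the left, z up. Open-topped well 150 (x) x 260 (y) mm with vertical walls, centred on the origin, floor 20 mm above the counter, room for three jars side by side along y. Two lid rails run on from its far side, out to x = 275 mm.
- well (a point): centre of the well's floor, 20 mm above the counter, axes as the chamber's.
- lid (a joint): flat sliding lid (180 x 264 x 8 mm, metal frame with a clear window, its top 120 mm above the counter) that covers the well. 0 m = shut, grows as it slides away from the robot along the chamber's +x, 0.165 m = fully open (the well wholly uncovered). It starts nearly shut. Stays where it is left; needs about 3 N to slide.
- lid_handle (a point): centre of the lid's handle, an upright black bar on top of the lid, 14 mm thick (lid's x) x 100 mm long (y), spanning from 17 mm below this point to 17 mm above it (137 mm above the counter here). Moves with the lid. Its axes are the chamber's.
- screw_nl (a joint): near-left clamp screw of the lid (seen from the robot). 0 rad = slack, grows as it is turned clockwise seen from above, 2.4 rad = fully tight, a hard stop; a third of the way is 0.8 rad, two thirds 1.6 rad. Starts nearly slack. Friction 0.12 N m, stays where it is left.
- grip_nl (a point): point on the axis of the near-left clamp screw, 138 mm above the counter: the place to grip its upright black bar, 64 mm long x 14 mm thick x 32 mm high, from 21 mm below this point to 11 mm above it; under the bar a round washer (38 mm across) on the chamber's top, 21 to 27 mm below this point. Turns with the screw; the bar's length is along this point's x axis, which lies along the chamber's x axis at 0 rad.
- screw_nr (a joint): near-right clamp screw of the lid (seen from the robot). 0 rad = slack, grows as it is turned clockwise seen from above, 2.4 rad = fully tight, a hard stop; a third of the way is 0.8 rad, two thirds 1.6 rad. Starts nearly slack. Friction 0.12 N m, stays where it is left.
- grip_nr (a point): point on the axis of the near-right clamp screw, 138 mm above the counter: the place to grip its upright black bar, 64 mm long x 14 mm thick x 32 mm high, from 21 mm below this point to 11 mm above it; under the bar a round washer (38 mm across) on the chamber's top, 21 to 27 mm below this point. Turns with the screw; the bar's length is along this point's x axis, which lies along the chamber's x axis at 0 rad.
- screw_fl (a joint): far-left clamp screw of the lid (seen from the robot). 0 rad = slack, grows as it is turned clockwise seen from above, 2.4 rad = fully tight, a hard stop; a third of the way is 0.8 rad, two thirds 1.6 rad. Starts nearly slack. Friction 0.12 N m, stays where it is left.
- grip_fl (a point): point on the axis of the far-left clamp screw, 138 mm above the counter: the place to grip its upright black bar, 64 mm long x 14 mm thick x 32 mm high, from 21 mm below this point to 11 mm above it; under the bar a round washer (38 mm across) on the chamber's top, 21 to 27 mm below this point. Turns with the screw; the bar's length is along this point's x axis, which lies along the chamber's x axis at 0 rad.
- screw_fr (a joint): far-right clamp screw of the lid (seen from the robot). 0 rad = slack, grows as it is turned clockwise seen from above, 2.4 rad = fully tight, a hard stop; a third of the way is 0.8 rad, two thirds 1.6 rad. Starts nearly slack. Friction 0.12 N m, stays where it is left.
- grip_fr (a point): point on the axis of the far-right clamp screw, 138 mm above the counter: the place to grip its upright black bar, 64 mm long x 14 mm thick x 32 mm high, from 21 mm below this point to 11 mm above it; under the bar a round washer (38 mm across) on the chamber's top, 21 to 27 mm below this point. Turns with the screw; the bar's length is along this point's x axis, which lies along the chamber's x axis at 0 rad.
- jar1: squat preserve jar, plain upright cylinder 56 mm across and 80 mm high, orange content, brass-coloured cap, about 0.24 kg (varies). Origin at the centre of its underside, z up. May be absent. Stands on the counter to the left of the chamber.
- jar2: squat preserve jar, plain upright cylinder 56 mm across and 80 mm high, orange content, brass-coloured cap, about 0.24 kg (varies). Origin at the centre of its underside, z up. May be absent. Stands on the counter to the left of the chamber.
- jar3: squat preserve jar, plain upright cylinder 56 mm across and 80 mm high, orange content, brass-coloured cap, about 0.24 kg (varies). Origin at the centre of its underside, z up. May be absent. Stands on the counter to the left of the chamber.
- tin: bystander: food tin, 74 mm across, 100 mm high; origin at the centre of its underside.
- bowl: bystander: terracotta bowl of lemons, 124 mm across, about 66 mm high; origin at the centre of its underside.
There are look-alikes about, which are no part of the job. Leave any pink or red look-alike of the jar2 alone.

How it is judged:
On the way, in this order (a step that is already met when the one before it is completed fails the run):
1. the lid is slid open (value of joint lid above 0.12 m), for 0.2 s.
2. every jar stands upright on the floor of the well (x of jar1 in the frame of well between -0.055 and 0.055 m and y of jar1 in the frame of well between -0.11 and 0.11 m and z of jar1 in the frame of well between -0.006 and 0.006 m and angle between each of jar1, jar2, jar3's own z axis and vertical below 0.15 rad and x of jar2 in the frame of well between -0.055 and 0.055 m and y of jar2 in the frame of well between -0.11 and 0.11 m and z of jar2 in the frame of well between -0.006 and 0.006 m and x of jar3 in the frame of well between -0.055 and 0.055 m and y of jar3 in the frame of well between -0.11 and 0.11 m and z of jar3 in the frame of well between -0.006 and 0.006 m), for 0.3 s.
3. the lid is shut (value of joint lid below 0.008 m), for 0.2 s.
4. first pass done: all four screws at about a third (value of joint screw_nl between 0.5 and 1.12 rad and value of joint screw_nr between 0.5 and 1.12 rad and value of joint screw_fl between 0.5 and 1.12 rad and value of joint screw_fr between 0.5 and 1.12 rad), for 0.2 s.
5. second pass done: all four screws at about two thirds (value of joint screw_nl between 1.3 and 1.92 rad and value of joint screw_nr between 1.3 and 1.92 rad and value of joint screw_fl between 1.3 and 1.92 rad and value of joint screw_fr between 1.3 and 1.92 rad), for 0.2 s.
6. third pass done: all four screws fully home (value of joint each of screw_nl, screw_nr, screw_fl, screw_fr above 2.25 rad), for 0.2 s.
At the end, for the whole second after the job is handed in: Every jar present stands upright (within 0.15 rad) and at rest on the floor of the well, the lid is shut to within 8 mm, and all four screws are turned past 2.25 rad (stop at 2.4) (all of step 2 and all of step 6 and linear speed of each of jar1, jar2, jar3 below 0.03 m/s and value of joint lid below 0.008 m); the robot touches nothing.
It fails at once if a screw is tightened (past 0.5 rad) while the lid is open by more than 20 mm (value of joint lid above 0.02 m and value of joint any of screw_nl, screw_nr, screw_fl, screw_fr above 0.5 rad).
It fails at once if a pass not done crisscross: two neighbouring screws turned on (past 0.45, 1.25 or 2.05 rad in the first, second or third pass) while the other two are both still not (under 0.35, 1.15 or 1.95 rad) (((value of joint each of screw_nl, screw_nr above 0.45 rad and value of joint each of screw_fl, screw_fr below 0.35 rad) or (value of joint each of screw_fl, screw_fr above 0.45 rad and value of joint each of screw_nl, screw_nr below 0.35 rad) or (value of joint each of screw_nl, screw_fl above 0.45 rad and value of joint each of screw_nr, screw_fr below 0.35 rad) or (value of joint each of screw_nr, screw_fr above 0.45 rad and value of joint each of screw_nl, screw_fl below 0.35 rad)) or ((value of joint each of screw_nl, screw_nr above 1.25 rad and value of joint each of screw_fl, screw_fr below 1.15 rad) or (value of joint each of screw_fl, screw_fr above 1.25 rad and value of joint each of screw_nl, screw_nr below 1.15 rad) or (value of joint each of screw_nl, screw_fl above 1.25 rad and value of joint each of screw_nr, screw_fr below 1.15 rad) or (value of joint each of screw_nr, screw_fr above 1.25 rad and value of joint each of screw_nl, screw_fl below 1.15 rad)) or ((value of joint each of screw_nl, screw_nr above 2.05 rad and value of joint each of screw_fl, screw_fr below 1.95 rad) or (value of joint each of screw_fl, screw_fr above 2.05 rad and value of joint each of screw_nl, screw_nr below 1.95 rad) or (value of joint each of screw_nl, screw_fl above 2.05 rad and value of joint each of screw_nr, screw_fr below 1.95 rad) or (value of joint each of screw_nr, screw_fr above 2.05 rad and value of joint each of screw_nl, screw_fl below 1.95 rad))).
It fails at once if a screw runs a pass ahead: past 1.2 rad before all four are past 0.45 rad, or past 2.0 rad before all four are past 1.25 rad ((value of joint any of screw_nl, screw_nr, screw_fl, screw_fr above 1.2 rad and value of joint any of screw_nl, screw_nr, screw_fl, screw_fr below 0.45 rad) or (value of joint any of screw_nl, screw_nr, screw_fl, screw_fr above 2 rad and value of joint any of screw_nl, screw_nr, screw_fl, screw_fr below 1.25 rad)).
It fails at once if the tin or the bowl is moved more than 30 mm (distance of any of tin, bowl from where it was at the start of the episode above 0.03 m).
Of jar1, jar2, jar3 only 1 to 3 are there at a start; the rules pass over those that are not, and their reading is None.
At some moment in a run one of jar1, jar2, jar3 may be knocked a few centimetres aside while the robot is not near it.
It also fails if it takes over 210 s, if anything falls off the work surface, if the arm or the gripper's body presses on something with over 40 N, if the wrist force passes 120 N, or if a joint passes its speed limit or range.

## Robot

A 7-joint arm with a two-finger parallel gripper is mounted at the origin on the work surface. World frame = base frame: x ahead of the robot, y to its left, z up, the work surface at z = 0. Lengths are in m, angles in rad, forces in N, time in s.
With the tool pointing down it reaches from about 0.35 to 0.9 m from the base axis. Payload 19.9 kg.
Tool frame: the origin (TCP) lies between the finger pads; the fingertips stand 19 mm ahead of it and the grasp point (between the pads) is the TCP; z points along the fingers, y is the direction in which the jaws open and shut (so a half turn about z gives the same grasp; the last joint's range is limited). The gripper opens to 94 mm and grips with 3 to 60 N. Pads are 16 mm wide; open, the fingers measure 119 mm over their backs; the gripper's body (75 mm by 177 mm) begins 78 mm behind the grasp point.
Start: joints at [-1.24, 0.417, -0.01, 1.614, 0.005, 1.111, -0.053], TCP at [0.227, 0.582, 0.224] pointing down, gripper open.
Joint ranges: [-2.81, 2.81], [-0.39, 2.02], [-1.27, 1.25], [0.06, 2.57], [-1.19, 4.33], [0.19, 2], [-2.82, 2.82]. Speed limits (rad/s): [1.89, 1.89, 2.39, 2.39, 3.01, 3.01, 3.01].

## Interface

Orientations are given as a rotation vector (axis times angle).
In Python, from rig import * gives the robot as it stands.
- The arm moves only by the shell command python3 -m crank 'ROWS' [OPENING]. ROWS is text: rows parted by semicolons, each of 6 numbers parted by spaces: the shift along the world's x, y, z each as a share of 0.1 m, from -1 to 1, then the turn, a rotation vector about the world's x, y, z each as a share of pi/2 rad, from -1 to 1. A call has 1 to 12 rows; each row shifts and turns the commanded pose from where the row before left it; what a row does not reach is not made up. A row lasts 1/10 s, in which the tool goes at most 50 mm and 8.59 degrees, less where a joint would pass 70% of its speed; a pose out of reach is approached as far as the arm can. A call with a number of a shift or a turn outside -1 to 1 is refused whole. A call with a gripper value outside its range is refused whole. OPENING is the opening, from -1 (shut) to 1 (fully open), set as the call begins (- or left out, the last holds). The fingers move at their own pace and stop on an object; the grip force is fixed at half the most. Time passes only in rows, so rows that do not move let the fingers close. It gives the time, the measured TCP pose, the force and the opening at its end, in the units of the state.
- sense(): the state, without advancing time (a new reading comes with each control period).
- camera(name): name is "scene" or "top" or "wrist"; returns a dict with "image" (480x640x3 uint8, red, green, blue), "intrinsics" (3x3 intrinsics, pixels), "xyz" and "orientation" of the camera in the world. Camera axes: x right, y down, z forward; pixel columns grow to the right and rows downward; lengths in m; the calibration is good to about 2 mm. A picture is of the moment at which its call begins. There is no depth.
- close_job(): hands the job in, once; it reports no verdict.
The state is a dict: "clock": time; "joint_pos": joint angles; "qvel": joint speeds; "joint_torque": joint torques, N m; "eef_pos": TCP position; "ee_rot": TCP orientation; "ft_force": force on the tool from outside, world axes, zero at the start; "ft_torque": the same for the moment, N m; "gripper_width": opening from 0.0 (shut) to 1.0 (fully open).
Only numpy, scipy, OpenCV 4.12 (cv2) and the standard library are available. Lean on these libraries where they do the work, as an engineer would, in place of code of your own. Each camera call takes 0.05 s, during which the arm holds its last target. There are 200 camera calls.

## Working session

There is one attempt and no reset: what is moved stays moved. The work goes in short steps, Python scripts to look and compute and a shell command to move; the robot and the scene stay as the last step left them, time stands still between calls to the robot, and variables do not carry over. Pictures are saved under pics/ and viewed, about 12 in all and at most 16, crops included, and the job is handed in when it is done.

```bash
mkdir -p pics; ls; cat > h.py <<'E'
from rig import *
import numpy as np, cv2
from scipy.spatial.transform import Rotation as R
def snap(name,fn,crop=None,scale=1):
    c=camera(name); im=c["image"][:,:,::-1].copy()
    np.savez('pics/'+fn+'.npz',K=c["intrinsics"],p=c["xyz"],r=np.array(c["orientation"]),im=im)
    if crop: x0,y0,x1,y1=crop; im=im[y0:y1,x0:x1]
    cv2.imwrite('pics/'+fn+'.png',cv2.resize(im,None,fx=scale,fy=scale,interpolation=cv2.INTER_CUBIC))
def ray(fn,u,v,z):
    d=np.load('pics/'+fn+'.npz'); r=d['r']; M=R.from_rotvec(r).as_matrix() if r.size==3 else r.reshape(3,3)
    w=M@np.linalg.inv(d['K'])@[u,v,1]; p=d['p']
    return p+w*(z-p[2])/w[2]
def proj(fn,P):
    d=np.load('pics/'+fn+'.npz'); r=d['r']; M=R.from_rotvec(r).as_matrix() if r.size==3 else r.reshape(3,3)
    q=d['K']@(M.T@(np.array(P)-d['p'])); return q[:2]/q[2]
E
python3 - <<'E'
from h import *
s=sense();print(s)
for n in("top","scene"):
    snap(n,n+'0'); d=np.load('pics/'+n+'0.npz');print(d['K'],d['p'],d['r'])
E
```

```text
pics
{'clock': 0.0, 'joint_pos': array([-1.24051882,  0.41795869, -0.01031373,  1.61416644,  0.00470938,
        1.11069862, -0.05298127]), 'qvel': array([ 0.0014102 ,  0.00129379, -0.00149987,  0.00194856, -0.00058025,
        0.00132492, -0.00204263]), 'joint_torque': array([ 1.04772840e-03, -8.51274633e+01,  6.39214553e-01, -4.25975883e+01,
       -4.88573278e-02,  1.88527739e-02,  1.43461293e-04]), 'eef_pos': array([0.22692417, 0.58197165, 0.22383802]), 'ee_rot': array([-5.80542133e-01, -3.08735472e+00,  1.88560995e-03]), 'ft_force': array([-0.62389099, -0.10549857, -0.25482435]), 'ft_torque': array([ 0.04089943,  0.04999207, -0.01527726]), 'gripper_width': 0.9985545595041491}
[[476.07290551   0.         317.24133861]
 [  0.         476.07290551 238.37513887]
 [  0.           0.           1.        ]] [ 0.3402391  -0.00344852  1.22526217] [-2.13763742  2.10897057 -0.19453069]
[[451.58541626   0.         318.25332226]
 [  0.         451.58541626 241.22559491]
 [  0.           0.           1.        ]] [1.12550955 0.36540295 1.09765684] [-1.38210399 -2.37084682  0.74958076]
```

View pics/top0.png

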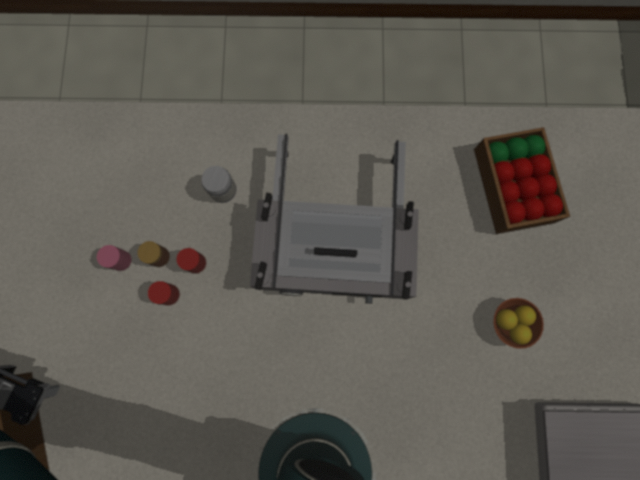

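View pics/scene0.png

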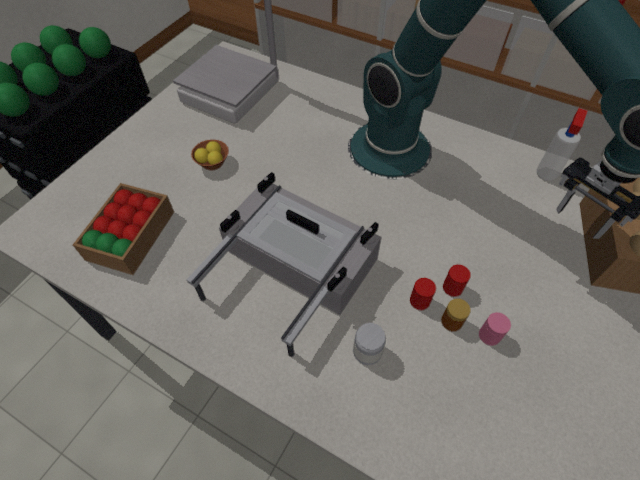

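Four jar-like objects show up. In the top view they are pink (112,257), brass and orange (152,253), red (190,260) and red (162,292). Only the one with the brass cap and orange content fits. I'll confirm it in a crop, along with a close-up of the chamber.

```bash
python3 - <<'E'
from h import *
a=np.load('pics/scene0.npz')['im'][255:365,390:530]; b=np.load('pics/top0.npz')['im'][125:310,240:430]
a=cv2.resize(a,(280,220),interpolation=cv2.INTER_CUBIC); b=cv2.resize(b,None,fx=2.7*1.0,fy=2.7,interpolation=cv2.INTER_CUBIC)
o=np.zeros((b.shape[0],800,3),np.uint8); o[:220,:280]=a; o[:,285:285+b.shape[1]]=b[:,:515]
cv2.imwrite('pics/c1.png',o)
E
```

```text
(no output)
```

View pics/c1.png

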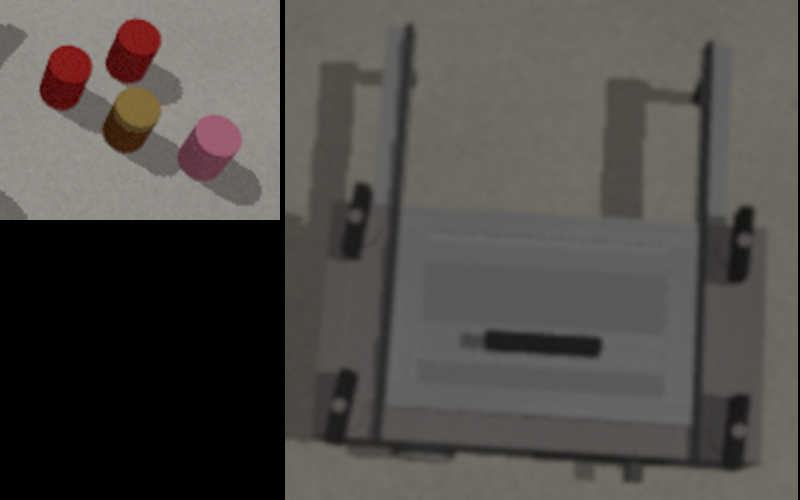

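The crop confirms that only the brass-capped jar with orange content fits. The two reds and the pink one are look-alikes. The screw hubs sit at about (266,205), (410,214), (260,275) and (408,284) in the top view, and the handle at (336,252).

```bash
python3 - <<'E'
from h import *
S={'fl':(356,216),'fr':(744,240),'nl':(339,405),'nr':(739,430),'hl':(485,341),'hr':(602,347)}
P={}
for k,(x,y) in S.items():
    P[k]=ray('top0',240+(x-285)/2.7,125+y/2.7,.154 if k[0]=='h' else .15); print(k,P[k].round(4))
c=(P['fl']+P['fr']+P['nl']+P['nr'])/4
xa=P['fl']+P['fr']-P['nl']-P['nr'];ya=P['fl']+P['nl']-P['fr']-P['nr']
print(c,np.arctan2(xa[1],xa[0]),np.arctan2(-ya[0],ya[1]),np.linalg.norm(xa)/2,np.linalg.norm(ya)/2)
print('h',(P['hl']+P['hr'])/2)
print('jar',ray('top0',152,253,.08),ray('scene0',390+138/2,255+108/2,.08), 'reds',ray('top0',191,259,.08),ray('top0',162,291,.08),'tin',ray('top0',217,181,.1))
print(R.from_rotvec(sense()['ee_rot']).as_matrix().round(3))
E
```

```text
fl [0.619  0.1202 0.15  ]
fr [ 0.6022 -0.2139  0.15  ]
nl [0.4554 0.129  0.15  ]
nr [ 0.4389 -0.2061  0.15  ]
hl [0.5107 0.0073 0.154 ]
hr [ 0.5069 -0.0914  0.154 ]
[ 0.52885711 -0.0427091   0.15      ] -0.05082518274586222 -0.04964805277275054 0.16364582670635594 0.33498612902308783
h [ 0.50882326 -0.04207879  0.154     ]
jar [0.51300098 0.40245322 0.08      ] [0.51945122 0.41444623 0.08      ] reds [0.49954846 0.30657319 0.08      ] [0.42120813 0.37131457 0.08      ] tin [0.69118762 0.24925413 0.1       ]
[[-0.932  0.363 -0.   ]
 [ 0.363  0.932 -0.001]
 [-0.    -0.001 -1.   ]]
```

```bash
python3 -m crank '.18 -.39 0 0 0 -.05;.18 -.39 0 0 0 -.05;.18 -.39 0 0 0 -.05;.18 -.39 0 0 0 -.05;.18 -.39 0 0 0 -.05;.18 -.39 0 0 0 -.05;.18 -.39 0 0 0 -.05;.18 -.39 0 0 0 -.05;.18 -.39 0 0 0 -.05;.18 -.39 0 0 0 -.05;.18 -.39 0 0 0 -.05;.18 -.39 0 0 0 -.05' 0; python3 -m crank '.18 -.39 0 0 0 -.05;.18 -.39 0 0 0 -.05;.18 -.39 0 0 0 -.05;.12 -.39 0 0 0 -.05;0 0 0 0 0 0;0 0 0 0 0 0'
cat > st.py <<'E'
from h import *
s=sense();M=R.from_rotvec(s['ee_rot']).as_matrix()
print('t%.1f'%s['clock'],'p',s['eef_pos'].round(4),'yaw_y',np.degrees(np.arctan2(M[1,1],M[0,1])).round(2),'tilt',M[:2,2].round(3),'w',round(s['gripper_width'],3),'F',s['ft_force'].round(1),'T',s['ft_torque'].round(2),'q',s['joint_pos'].round(2))
E
python3 st.py
```

```text
clock: 1.3
eef_pos: [0.4433, 0.1126, 0.2245]
ee_rot: [-1.923, -2.484, -0.0]
ft_force: [0.1, 1.1, 0.2]
gripper_width: 0.498
clock: 1.9
eef_pos: [0.5088, -0.0423, 0.2241]
ee_rot: [-2.286, -2.155, 0.001]
ft_force: [0.2, 1.3, -0.5]
gripper_width: 0.503
t1.9 p [ 0.5088 -0.0423  0.2241] yaw_y -3.37 tilt [-0.001 -0.   ] w 0.503 F [ 0.2  1.3 -0.5] T [-0.02  0.09 -0.05] q [-0.48  0.24  0.59  1.91 -0.15  1.04  0.11]
```

```bash
python3 -m crank '0 0 -.3 0 0 0;0 0 -.3 0 0 0;0 0 -.19 0 0 0;0 0 0 0 0 0'; python3 -m crank '0 0 0 0 0 0;0 0 0 0 0 0;0 0 0 0 0 0;0 0 0 0 0 0;0 0 0 0 0 0;0 0 0 0 0 0;0 0 0 0 0 0' -1;python3 st.py; python3 - <<'E'
from h import *
snap('wrist','w0')
E
```

```text
clock: 2.3
eef_pos: [0.5075, -0.0403, 0.1434]
ee_rot: [-2.28, -2.157, 0.005]
ft_force: [0.4, 1.5, 0.4]
gripper_width: 0.502
clock: 3.0
eef_pos: [0.5096, -0.0416, 0.1461]
ee_rot: [2.284, 2.156, 0.002]
ft_force: [0.8, 0.7, 6.4]
gripper_width: 0.149
t3.0 p [ 0.5096 -0.0416  0.1461] yaw_y -3.28 tilt [0.001 0.   ] w 0.149 F [0.8 0.7 6.4] T [0.18 0.08 0.16] q [-0.44  0.35  0.55  1.98 -0.24  0.87  0.18]
```

View pics/w0.png

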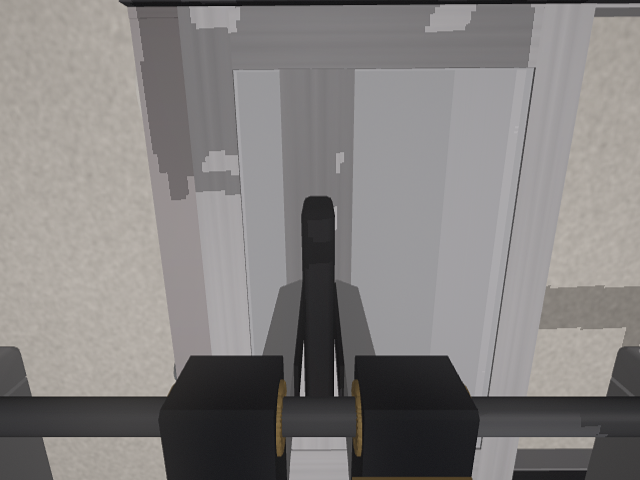

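The handle is gripped: the opening reads 14 mm and the bar sits between the pads. Next I'll slide the lid along chamber +x.

```bash
python3 -m crank '.1 -.005 0 0 0 0;.2 -.01 0 0 0 0;.2 -.01 0 0 0 0;.2 -.01 0 0 0 0;.2 -.01 0 0 0 0;.2 -.01 0 0 0 0;.2 -.01 0 0 0 0;.1 -.005 0 0 0 0;0 0 0 0 0 0'; python3 st.py;  python3 -m crank '.1 -.005 0 0 0 0;.05 0 0 0 0 0;0 0 0 0 0 0;0 0 0 0 0 0'; python3 st.py
```

```text
clock: 3.95
eef_pos: [0.6508, -0.0487, 0.1461]
ee_rot: [2.283, 2.156, 0.002]
ft_force: [2.5, 1.0, 8.0]
gripper_width: 0.149
t4.0 p [ 0.6508 -0.0487  0.1461] yaw_y -3.27 tilt [ 0.002 -0.   ] w 0.149 F [2.5 1.  8. ] T [ 0.21 -0.43  0.16] q [-0.33  0.59  0.51  1.62 -0.33  1.01  0.22]
clock: 4.35
eef_pos: [0.6639, -0.0494, 0.146]
ee_rot: [-2.284, -2.156, 0.0]
ft_force: [-5.2, 1.5, 9.1]
gripper_width: 0.145
t4.3 p [ 0.6639 -0.0494  0.146 ] yaw_y -3.3 tilt [-0.  0.] w 0.145 F [-5.2  1.5  9.1] T [-0.04  1.17  0.2 ] q [-0.32  0.62  0.51  1.59 -0.33  1.03  0.22]
```

```bash
python3 -m crank '.05 0 0 0 0 0;0 0 0 0 0 0;0 0 0 0 0 0'; python3 st.py; python3 -m crank '-.05 0 0 0 0 0;0 0 0 0 0 0' 0; python3 -m crank '0 0 0 0 0 0;0 0 0 0 0 0;0 0 .3 0 0 0;0 0 .4 0 0 0;0 0 .3 0 0 0;0 0 0 0 0 0'; python3 st.py; python3 - <<'E'
from h import *
snap('top','t1',(90,120,430,310),2.3)
E
```

```text
clock: 4.65
eef_pos: [0.6641, -0.0495, 0.1456]
ee_rot: [-2.279, -2.149, 0.011]
ft_force: [-45.8, 3.6, 34.5]
gripper_width: 0.146
t4.7 p [ 0.6641 -0.0495  0.1456] yaw_y -3.36 tilt [-0.011  0.002] w 0.146 F [-45.8   3.6  34.5] T [ 0.67 10.6   0.16] q [-0.32  0.62  0.51  1.58 -0.33  1.04  0.22]
clock: 4.85
eef_pos: [0.6637, -0.0492, 0.1455]
ee_rot: [-2.285, -2.156, 0.0]
ft_force: [-0.2, -0.5, -0.2]
gripper_width: 0.282
clock: 5.45
eef_pos: [0.6658, -0.0497, 0.2497]
ee_rot: [2.282, 2.154, 0.007]
ft_force: [0.3, -0.0, -0.1]
gripper_width: 0.5
t5.5 p [ 0.6658 -0.0497  0.2497] yaw_y -3.31 tilt [ 0.006 -0.   ] w 0.5 F [ 0.3 -0.  -0.1] T [-0.08  0.04 -0.05] q [-0.35  0.52  0.55  1.49 -0.28  1.21  0.18]
```

View pics/t1.png

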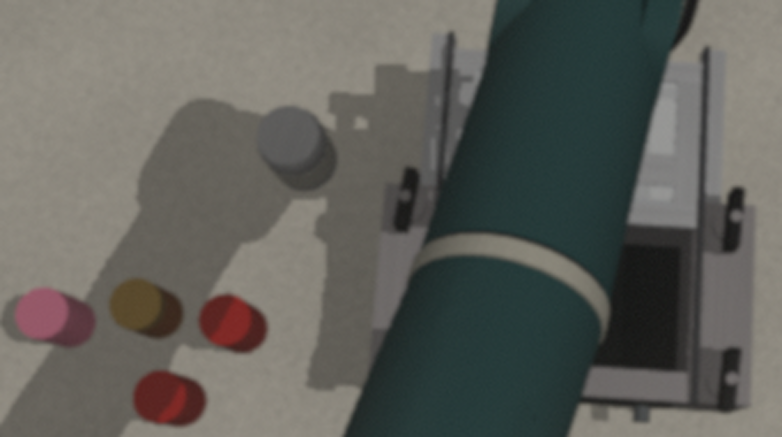

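The lid is against its open stop (force spike at x=0.664). The jar is still at its first position and the tin is untouched. I'll go above the orange jar and look with the wrist camera.

```bash
python3 -m crank '-.125 .38 0 0 0 -.039;-.125 .38 0 0 0 -.039;-.125 .38 0 0 0 -.039;-.125 .38 0 0 0 -.039;-.125 .38 0 0 0 -.039;-.125 .38 0 0 0 -.039;-.125 .38 0 0 0 -.039;-.125 .38 0 0 0 -.039;-.125 .38 0 0 0 -.039;-.125 .38 0 0 0 -.039;-.125 .38 0 0 0 -.039;-.125 .38 0 0 0 -.039' .5; python3 -m crank '0 0 0 0 0 0;0 0 0 0 0 0;0 0 0 0 0 0'; python3 st.py; python3 - <<'E'
from h import *
snap('wrist','w1'); print(proj('w1',[.513,.402,.08]))
E
```

```text
clock: 6.7
eef_pos: [0.5129, 0.4082, 0.2441]
ee_rot: [2.908, 1.188, -0.002]
ft_force: [-0.2, 0.6, 0.2]
gripper_width: 0.75
clock: 7.0
eef_pos: [0.5145, 0.4055, 0.2448]
ee_rot: [2.907, 1.19, -0.001]
ft_force: [0.7, -0.3, -0.3]
gripper_width: 0.751
t7.0 p [0.5145 0.4055 0.2448] yaw_y -45.47 tilt [-0.    -0.001] w 0.751 F [ 0.7 -0.3 -0.3] T [-0.07  0.11 -0.04] q [-1.14  0.51  0.61  1.52 -0.31  1.2  -1.27]
[321.38051632 229.29213019]
```

View pics/w1.png

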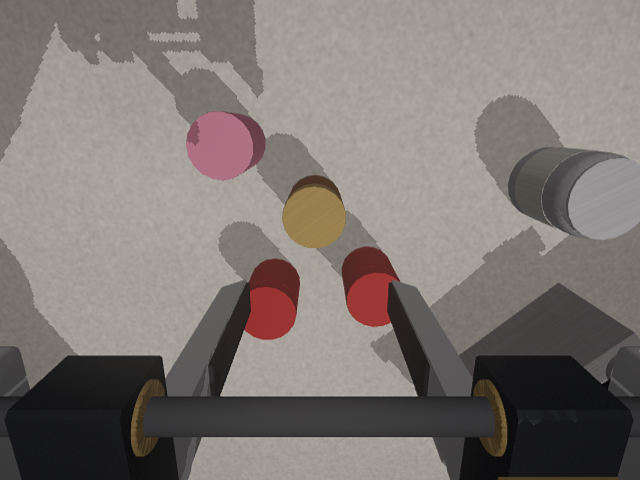

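The brass cap is centred at (314,217). The reds are at (269,311) and (372,298), and the pink one at (220,146).

```bash
python3 - <<'E'
from h import *
for n,p in dict(jar=(313.5,217),redA=(269,311),redB=(372,298),pink=(220,146)).items(): print(n,ray('w1',*p,.08).round(4))
E
```

```text
jar [0.5161 0.4147 0.08  ]
redA [0.422  0.3811 0.08  ]
redB [0.499 0.322 0.08 ]
pink [0.5049 0.5117 0.08  ]
```

```bash
python3 -m crank '.02 .09 -.3 0 0 0;0 0 -.4 0 0 0;0 0 -.4 0 0 0;0 0 -.4 0 0 0;0 0 -.4 0 0 0;0 0 0 0 0 0;0 0 0 0 0 0'; python3 st.py; python3 -m crank '0 0 0 0 0 0;0 0 0 0 0 0;0 0 0 0 0 0;0 0 0 0 0 0;0 0 0 0 0 0;0 0 0 0 0 0' -1; python3 st.py
```

```text
clock: 7.75
eef_pos: [0.5168, 0.415, 0.0563]
ee_rot: [2.907, 1.19, -0.0]
ft_force: [-0.5, -0.1, 0.7]
gripper_width: 0.752
t7.8 p [0.5168 0.415  0.0563] yaw_y -45.49 tilt [ 0. -0.] w 0.752 F [-0.5 -0.1  0.7] T [-0.07  0.12 -0.02] q [-1.08  0.73  0.51  1.64 -0.43  0.88 -1.19]
clock: 8.35
eef_pos: [0.517, 0.4162, 0.0575]
ee_rot: [-2.906, -1.191, -0.004]
ft_force: [-0.8, -1.6, 11.4]
gripper_width: 0.589
t8.3 p [0.517  0.4162 0.0575] yaw_y -45.43 tilt [0.002 0.002] w 0.589 F [-0.8 -1.6 11.4] T [-0.56  0.32 -0.02] q [-1.08  0.73  0.51  1.64 -0.43  0.88 -1.19]
```

```bash
python3 -m crank '0 0 .2 0 0 0;0 0 .4 0 0 0;0 0 .4 0 0 0;0 0 .4 0 0 0;0 0 .4 0 0 0;0 0 .1 0 0 0;0 0 0 0 0 0'; python3 st.py;python3 -m crank '0 -.2 0 0 0 .039;0 -.4 0 0 0 .039;0 -.4 0 0 0 .039;0 -.4 0 0 0 .039;0 -.4 0 0 0 .039;0 -.4 0 0 0 .039;0 -.4 0 0 0 .039;0 -.4 0 0 0 .039;0 -.4 0 0 0 .039;0 -.4 0 0 0 .039;0 -.4 0 0 0 .039;0 -.4 0 0 0 .039'; python3 -m crank '0 0 0 0 0 0;0 0 0 0 0 0;0 0 0 0 0 0'; python3 st.py; python3 - <<'E'
from h import *
snap('wrist','w2')
E
```

```text
clock: 9.05
eef_pos: [0.5164, 0.4161, 0.2474]
ee_rot: [-2.905, -1.191, -0.004]
ft_force: [0.1, -1.0, -3.6]
gripper_width: 0.592
t9.1 p [0.5164 0.4161 0.2474] yaw_y -45.41 tilt [0.002 0.003] w 0.592 F [ 0.1 -1.  -3.6] T [-0.04  0.11  0.  ] q [-1.14  0.53  0.61  1.5  -0.31  1.21 -1.28]
clock: 10.25
eef_pos: [0.515, -0.0455, 0.2441]
ee_rot: [-2.28, -2.159, 0.002]
ft_force: [2.0, -0.3, -2.4]
gripper_width: 0.589
clock: 10.55
eef_pos: [0.5157, -0.0432, 0.2446]
ee_rot: [-2.283, -2.157, 0.002]
ft_force: [0.5, -0.3, -2.1]
gripper_width: 0.592
t10.6 p [ 0.5157 -0.0432  0.2446] yaw_y -3.26 tilt [-0.001  0.   ] w 0.592 F [ 0.5 -0.3 -2.1] T [-0.02  0.1  -0.03] q [-0.55  0.24  0.68  1.87 -0.17  1.09  0.13]
```

View pics/w2.png

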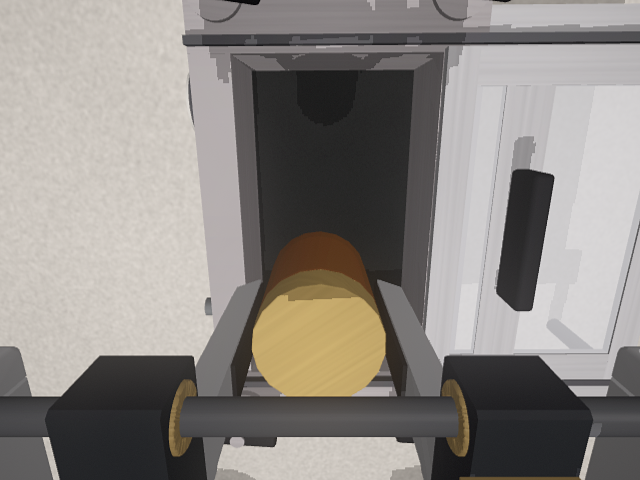

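The jar is held over the well. The well rim's corners appear near (232,55) and (446,50). I'll check the well centre against the tool position.

```bash
python3 - <<'E'
from h import *
for p in((232,55),(446,47),(249,382),(520,168),(554,176),(497,295),(534,310)): print(p,ray('w2',*p,.11 if p[0]<450 else .154).round(4))
w=np.array([np.cos(-.05),np.sin(-.05)]); v=np.array([-w[1],w[0]]);c=np.array([.5289,-.0427])
for x,y in((-.075,.13),(.075,.13),(.075,-.13),(-.075,-.13)): q=c+x*w+y*v; print(x,y,proj('w2',[*q,.11]).round(0))
E
```

```text
(232, 55) [0.4617 0.0922 0.11  ]
(446, 47) [0.6113 0.0888 0.11  ]
(249, 382) [ 0.4444 -0.177   0.11  ]
(520, 168) [0.6482 0.0079 0.154 ]
(554, 176) [0.6707 0.0015 0.154 ]
(497, 295) [ 0.6404 -0.0813  0.154 ]
(534, 310) [ 0.6679 -0.0946  0.154 ]
-0.075 0.13 [231.  57.]
0.075 0.13 [444.  56.]
0.075 -0.13 [419. 373.]
-0.075 -0.13 [251. 374.]
```

```bash
python3 -m crank '.07 0 -.25 0 0 0;0 0 -.35 0 0 0;0 0 -.35 0 0 0;0 0 -.35 0 0 0;0 0 -.25 0 0 0;0 0 -.08 0 0 0;0 0 0 0 0 0;0 0 0 0 0 0'; python3 st.py;python3 -m crank '0 0 -.02 0 0 0;0 0 -.02 0 0 0;0 0 0 0 0 0;0 0 0 0 0 0'; python3 st.py
```

```text
clock: 11.4
eef_pos: [0.5237, -0.044, 0.0834]
ee_rot: [2.284, 2.156, 0.001]
ft_force: [-0.2, -0.1, -2.7]
gripper_width: 0.591
t11.4 p [ 0.5237 -0.044   0.0834] yaw_y -3.28 tilt [0.001 0.   ] w 0.591 F [-0.2 -0.1 -2.7] T [-0.06  0.04 -0.  ] q [-0.44  0.49  0.57  1.99 -0.38  0.77  0.3 ]
clock: 11.8
eef_pos: [0.5231, -0.0442, 0.0787]
ee_rot: [2.284, 2.156, 0.0]
ft_force: [-0.2, -0.5, -2.7]
gripper_width: 0.595
t11.8 p [ 0.5231 -0.0442  0.0787] yaw_y -3.3 tilt [0. 0.] w 0.595 F [-0.2 -0.5 -2.7] T [-0.1   0.06 -0.01] q [-0.43  0.5   0.57  1.99 -0.38  0.76  0.31]
```

```bash
python3 -m crank '0 0 -.015 0 0 0;0 0 -.01 0 0 0;0 0 0 0 0 0;0 0 0 0 0 0'; python3 st.py;python3 -m crank '0 0 0 0 0 0;0 0 0 0 0 0;0 0 0 0 0 0;0 0 0 0 0 0;0 0 .2 0 0 0;0 0 .4 0 0 0;0 0 .4 0 0 0;0 0 .4 0 0 0;0 0 .3 0 0 0;0 0 0 0 0 0' .6; python3 st.py; python3 - <<'E'
from h import *
snap('wrist','w3')
E
```

```text
clock: 12.2
eef_pos: [0.5233, -0.0444, 0.0772]
ee_rot: [-2.285, -2.156, -0.002]
ft_force: [-11.1, 1.0, 30.2]
gripper_width: 0.591
t12.2 p [ 0.5233 -0.0444  0.0772] yaw_y -3.32 tilt [0.001 0.001] w 0.591 F [-11.1   1.   30.2] T [ 0.2   2.84 -0.04] q [-0.43  0.5   0.57  1.99 -0.38  0.75  0.31]
clock: 13.2
eef_pos: [0.5246, -0.0444, 0.2495]
ee_rot: [2.282, 2.154, 0.007]
ft_force: [0.6, -0.1, -0.7]
gripper_width: 0.799
t13.2 p [ 0.5246 -0.0444  0.2495] yaw_y -3.31 tilt [0.005 0.001] w 0.799 F [ 0.6 -0.1 -0.7] T [-0.09 -0.01  0.06] q [-0.56  0.25  0.69  1.85 -0.18  1.09  0.14]
```

View pics/w3.png

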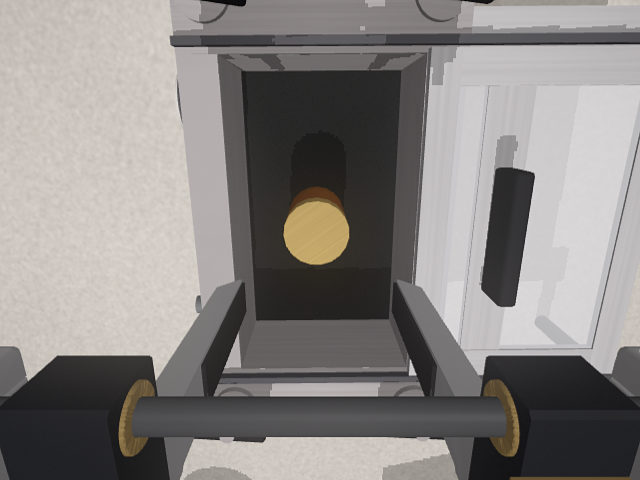

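The jar stands upright near the middle of the well (cap at 317,233). Next I'll shut the lid.

```bash
python3 -m crank '.4 -.015 0 0 0 0;.4 -.015 0 0 0 0;.4 -.015 0 0 0 0;.19 0 -.3 0 0 0;0 0 -.4 0 0 0;0 0 -.3 0 0 0;0 0 -.04 0 0 0;0 0 0 0 0 0' 0; python3 st.py;python3 -m crank '0 0 0 0 0 0;0 0 0 0 0 0;0 0 0 0 0 0;0 0 0 0 0 0;0 0 0 0 0 0;0 0 0 0 0 0' -1; python3 st.py; python3 -m crank '-.1 .005 0 0 0 0;-.2 .01 0 0 0 0;-.2 .01 0 0 0 0;-.2 .01 0 0 0 0;-.2 .01 0 0 0 0;-.2 .01 0 0 0 0;-.2 .01 0 0 0 0;-.15 .0075 0 0 0 0;-.1 .005 0 0 0 0;0 0 0 0 0 0;0 0 0 0 0 0'; python3 st.py
```

```text
clock: 14.05
eef_pos: [0.6615, -0.049, 0.1401]
ee_rot: [-2.284, -2.155, 0.003]
ft_force: [-0.4, -0.3, 0.7]
gripper_width: 0.5
t14.1 p [ 0.6615 -0.049   0.1401] yaw_y -3.33 tilt [-0.002 -0.   ] w 0.5 F [-0.4 -0.3  0.7] T [-0.07  0.06  0.04] q [-0.38  0.64  0.6   1.6  -0.4   1.03  0.28]
clock: 14.65
eef_pos: [0.6622, -0.0487, 0.1419]
ee_rot: [2.284, 2.157, 0.0]
ft_force: [1.6, -0.8, -0.9]
gripper_width: 0.146
t14.7 p [ 0.6622 -0.0487  0.1419] yaw_y -3.29 tilt [ 0. -0.] w 0.146 F [ 1.6 -0.8 -0.9] T [-0.16 -0.38  0.23] q [-0.38  0.64  0.6   1.6  -0.4   1.03  0.27]
clock: 15.75
eef_pos: [0.507, -0.0409, 0.1419]
ee_rot: [-2.284, -2.156, 0.001]
ft_force: [-1.9, 0.3, -1.1]
gripper_width: 0.147
t15.8 p [ 0.507  -0.0409  0.1419] yaw_y -3.29 tilt [-0.001  0.   ] w 0.147 F [-1.9  0.3 -1.1] T [0.05 0.53 0.2 ] q [-0.53  0.37  0.66  1.99 -0.3   0.87  0.24]
```

```bash
python3 -m crank '-.05 .002 0 0 0 0;0 0 0 0 0 0;0 0 0 0 0 0'; python3 st.py; python3 -m crank '-.05 .002 0 0 0 0;0 0 0 0 0 0;0 0 0 0 0 0'; python3 st.py
```

```text
clock: 16.05
eef_pos: [0.502, -0.0407, 0.1419]
ee_rot: [-2.284, -2.156, 0.0]
ft_force: [-2.3, 2.8, -1.6]
gripper_width: 0.152
t16.1 p [ 0.502  -0.0407  0.1419] yaw_y -3.3 tilt [-0.  0.] w 0.152 F [-2.3  2.8 -1.6] T [0.44 0.28 0.22] q [-0.53  0.36  0.67  2.01 -0.29  0.87  0.24]
clock: 16.35
eef_pos: [0.499, -0.0406, 0.1422]
ee_rot: [2.281, 2.154, 0.004]
ft_force: [18.7, 0.4, -19.3]
gripper_width: 0.146
t16.4 p [ 0.499  -0.0406  0.1422] yaw_y -3.29 tilt [ 0.004 -0.001] w 0.146 F [ 18.7   0.4 -19.3] T [ 0.1  -3.9   0.13] q [-0.54  0.36  0.67  2.02 -0.29  0.86  0.23]
```

The lid is on its shut stop: force reversed at x=0.499, which is 165 mm from the open stop. I'll release it and move above the near-left screw.

```bash
python3 -m crank '.02 0 0 0 0 0;0 0 0 0 0 0;0 0 0 0 0 0;0 0 0 0 0 0;0 0 .4 0 0 0;0 0 .4 0 0 0;0 0 .2 0 0 0' -.15; python3 -m crank '-.04 .154 0 0 0 .086;-.04 .154 0 0 0 .086;-.04 .154 0 0 0 .086;-.04 .154 0 0 0 .086;-.04 .154 0 0 0 .086;-.04 .154 0 0 0 .086;-.04 .154 0 0 0 .086;-.04 .154 0 0 0 .086;-.04 .154 0 0 0 .086;-.04 .154 0 0 0 .086;-.04 .154 0 0 0 .086;0 0 0 0 0 0' ;python3 -m crank '0 0 0 0 0 0;0 0 0 0 0 0'; python3 st.py; python3 - <<'E'
from h import *
snap('wrist','w4')
for n,p in dict(nl=(.4554,.129),fl=(.619,.1202),nr=(.4389,-.2061),fr=(.6022,-.2139)).items(): print(n,proj('w4',[*p,.149]).round(0))
E
```

```text
clock: 17.05
eef_pos: [0.4996, -0.041, 0.2447]
ee_rot: [2.284, 2.155, 0.003]
ft_force: [-0.4, -0.3, -0.5]
gripper_width: 0.422
clock: 18.25
eef_pos: [0.4545, 0.1303, 0.2419]
ee_rot: [-0.215, -3.134, -0.0]
ft_force: [-0.3, -0.3, -0.4]
gripper_width: 0.426
clock: 18.45
eef_pos: [0.4552, 0.128, 0.242]
ee_rot: [0.229, 3.133, -0.0]
ft_force: [0.8, 1.1, -0.5]
gripper_width: 0.424
t18.4 p [0.4552 0.128  0.242 ] yaw_y 81.62 tilt [ 0. -0.] w 0.424 F [ 0.8  1.1 -0.5] T [ 0.01 -0.02 -0.04] q [-0.74  0.13  0.44  1.97 -0.06  1.06  1.15]
nl [319. 252.]
fl [337. 441.]
nr [-145.  295.]
fr [-59. 472.]
```

View pics/w4.png

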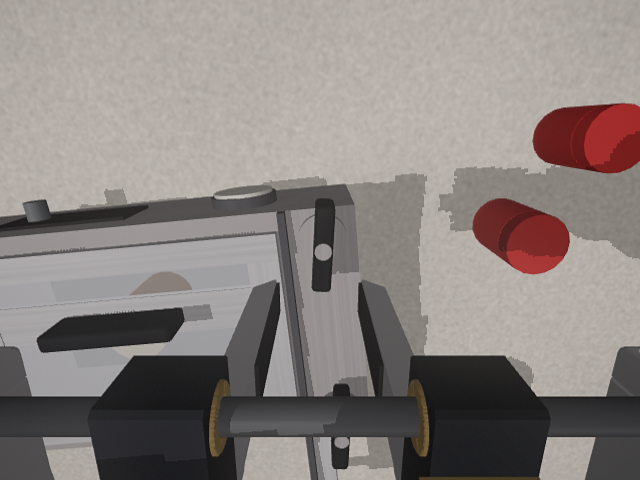

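The near-left bar hub is at (323,252) and the far-left one at (341,441), so both are about 3 mm left of my estimate. The bar is roughly in line with the jaws. I'll grip it and turn to a third.

```bash
python3 -m crank '0 .04 -.3 0 0 0;0 0 -.3 0 0 0;0 0 -.3 0 0 0;0 0 -.08 0 0 0;0 0 0 0 0 0;0 0 0 0 0 0'; python3 st.py;python3 -m crank '0 0 0 0 0 0;0 0 0 0 0 0;0 0 0 0 0 0;0 0 0 0 0 0;0 0 0 0 0 0' -1; python3 st.py
```

```text
clock: 19.1
eef_pos: [0.4557, 0.1328, 0.1451]
ee_rot: [0.225, 3.132, 0.001]
ft_force: [0.2, 0.1, -0.8]
gripper_width: 0.421
t19.1 p [0.4557 0.1328 0.1451] yaw_y 81.79 tilt [0.001 0.   ] w 0.421 F [ 0.2  0.1 -0.8] T [ 0.01 -0.02 -0.01] q [-0.71  0.27  0.42  2.07 -0.14  0.83  1.22]
clock: 19.6
eef_pos: [0.4552, 0.1311, 0.1444]
ee_rot: [-0.226, -3.133, 0.002]
ft_force: [-3.3, -12.2, 11.4]
gripper_width: 0.149
t19.6 p [0.4552 0.1311 0.1444] yaw_y 81.75 tilt [-0.    -0.002] w 0.149 F [ -3.3 -12.2  11.4] T [-2.99  0.71 -0.14] q [-0.71  0.27  0.42  2.07 -0.14  0.83  1.22]
```

```bash
python3 -m crank '0 -.015 0 0 0 -.075;0 0 0 0 0 -.075;0 0 0 0 0 -.075;0 0 0 0 0 -.075;0 0 0 0 0 -.075;0 0 0 0 0 -.075;0 0 0 0 0 0;0 0 0 0 0 0'; python3 st.py
```

```text
clock: 20.4
eef_pos: [0.4553, 0.1313, 0.1444]
ee_rot: [1.295, 2.862, 0.001]
ft_force: [-0.6, -2.5, 6.5]
gripper_width: 0.151
t20.4 p [0.4553 0.1313 0.1444] yaw_y 41.31 tilt [0.001 0.   ] w 0.151 F [-0.6 -2.5  6.5] T [-0.5   0.34 -0.09] q [-0.82  0.28  0.55  2.07 -0.2   0.84  0.56]
```

```bash
python3 -m crank '0 0 0 0 0 0;0 0 0 0 0 0;0 0 0 0 0 0;0 0 .2 0 0 0;0 0 .4 0 0 0;0 0 .2 0 0 0' -.15; python3 -m crank '.123 -.287 0 0 0 .037;.123 -.287 0 0 0 .037;.123 -.287 0 0 0 .037;.123 -.287 0 0 0 .037;.123 -.287 0 0 0 .037;.123 -.287 0 0 0 .037;.123 -.287 0 0 0 .037;.123 -.287 0 0 0 .037;.123 -.287 0 0 0 .037;.123 -.287 0 0 0 .037;.123 -.287 0 0 0 .037;.123 -.287 0 0 0 .037' ;python3 -m crank '0 0 0 0 0 0;0 0 0 0 0 0;0 0 0 0 0 0'; python3 st.py; python3 - <<'E'
from h import *
snap('wrist','w5')
for n,p in dict(nr=(.4389,-.2061),fr=(.6022,-.2139)).items(): print(n,proj('w5',[*p,.149]).round(0))
E
```

```text
clock: 21.0
eef_pos: [0.4557, 0.1312, 0.2263]
ee_rot: [1.295, 2.861, 0.002]
ft_force: [-0.1, 0.0, 0.4]
gripper_width: 0.426
clock: 22.2
eef_pos: [0.603, -0.2142, 0.2237]
ee_rot: [-0.234, -3.133, -0.0]
ft_force: [-0.7, 0.4, 0.6]
gripper_width: 0.427
clock: 22.5
eef_pos: [0.6026, -0.2121, 0.2238]
ee_rot: [-0.238, -3.132, -0.001]
ft_force: [0.3, 0.9, 0.4]
gripper_width: 0.425
t22.5 p [ 0.6026 -0.2121  0.2238] yaw_y 81.32 tilt [-0.  0.] w 0.425 F [0.3 0.9 0.4] T [ 0.05  0.   -0.  ] q [-0.12  0.5   0.58  1.59 -0.29  1.14  1.94]
nr [281. -29.]
fr [314. 261.]
```

View pics/w5.png

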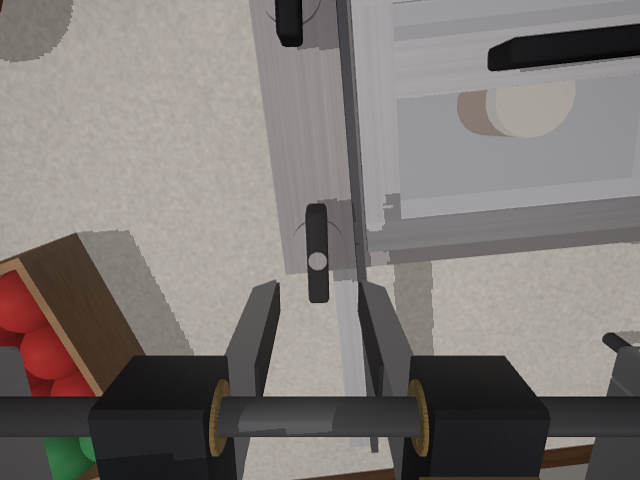

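The far-right hub is at (317,261), 2 mm from my estimate and directly under the tool.

```bash
python3 -m crank '0 0 -.3 0 0 0;0 0 -.3 0 0 0;0 0 -.19 0 0 0;0 0 0 0 0 0;0 0 0 0 0 0';python3 -m crank '0 0 0 0 0 0;0 0 0 0 0 0;0 0 0 0 0 0;0 0 0 0 0 0;0 0 0 0 0 0' -1; python3 st.py;  python3 -m crank '0 0 0 0 0 -.074;0 0 0 0 0 -.074;0 0 0 0 0 -.074;0 0 0 0 0 -.074;0 0 0 0 0 -.074;0 0 0 0 0 -.074;0 0 0 0 0 0;0 0 0 0 0 0'; python3 st.py
```

```text
clock: 23.05
eef_pos: [0.6029, -0.2126, 0.1457]
ee_rot: [0.237, 3.132, -0.0]
ft_force: [0.3, -0.1, 1.4]
gripper_width: 0.428
clock: 23.55
eef_pos: [0.6029, -0.2131, 0.1454]
ee_rot: [0.238, 3.132, -0.0]
ft_force: [-0.9, 1.0, 6.5]
gripper_width: 0.147
t23.6 p [ 0.6029 -0.2131  0.1454] yaw_y 81.31 tilt [ 0.001 -0.   ] w 0.147 F [-0.9  1.   6.5] T [0.32 0.21 0.08] q [-0.09  0.58  0.54  1.66 -0.34  1.    1.98]
clock: 24.35
eef_pos: [0.6028, -0.2133, 0.1454]
ee_rot: [1.295, 2.862, -0.0]
ft_force: [-1.5, 0.6, 7.1]
gripper_width: 0.145
t24.4 p [ 0.6028 -0.2133  0.1454] yaw_y 41.31 tilt [ 0. -0.] w 0.145 F [-1.5  0.6  7.1] T [ 0.11  0.44 -0.15] q [-0.2   0.62  0.71  1.66 -0.46  1.03  1.37]
```

```bash
python3 -m crank '0 0 0 0 0 0;0 0 0 0 0 0;0 0 0 0 0 0;0 0 .2 0 0 0;0 0 .4 0 0 0;0 0 .2 0 0 0' -.15; python3 -m crank '-.273 .014 0 0 0 .0745;-.273 .014 0 0 0 .0745;-.273 .014 0 0 0 .0745;-.273 .014 0 0 0 .0745;-.273 .014 0 0 0 .0745;-.273 .014 0 0 0 .0745;0 0 0 0 0 0;0 0 0 0 0 0;0 0 0 0 0 0';python3 -m crank '0 0 -.3 0 0 0;0 0 -.3 0 0 0;0 0 -.2 0 0 0;0 0 0 0 0 0;0 0 0 0 0 0'; python3 st.py;python3 -m crank '0 0 0 0 0 0;0 0 0 0 0 0;0 0 0 0 0 0;0 0 0 0 0 0;0 0 0 0 0 0' -1; python3 st.py
```

```text
clock: 24.95
eef_pos: [0.6031, -0.2137, 0.2276]
ee_rot: [1.294, 2.86, -0.0]
ft_force: [0.0, -0.9, 0.5]
gripper_width: 0.425
clock: 25.85
eef_pos: [0.4395, -0.2046, 0.225]
ee_rot: [0.232, 3.133, -0.001]
ft_force: [-0.1, -0.5, 0.4]
gripper_width: 0.425
clock: 26.35
eef_pos: [0.4393, -0.205, 0.1452]
ee_rot: [-0.232, -3.132, 0.001]
ft_force: [0.1, 0.1, 0.9]
gripper_width: 0.422
t26.4 p [ 0.4393 -0.205   0.1452] yaw_y 81.54 tilt [-0.001 -0.001] w 0.422 F [0.1 0.1 0.9] T [ 0.   -0.03 -0.  ] q [-0.19  0.32  0.66  2.05 -0.26  0.85  2.04]
clock: 26.85
eef_pos: [0.4391, -0.2048, 0.1454]
ee_rot: [0.231, 3.132, -0.0]
ft_force: [-1.8, 0.6, 7.0]
gripper_width: 0.148
t26.9 p [ 0.4391 -0.2048  0.1454] yaw_y 81.57 tilt [ 0.001 -0.   ] w 0.148 F [-1.8  0.6  7. ] T [0.03 0.23 0.1 ] q [-0.19  0.32  0.66  2.05 -0.26  0.85  2.04]
```

```bash
python3 -m crank '0 0 0 0 0 -.0745;0 0 0 0 0 -.0745;0 0 0 0 0 -.0745;0 0 0 0 0 -.0745;0 0 0 0 0 -.0745;0 0 0 0 0 -.0745;0 0 0 0 0 0;0 0 0 0 0 0'; python3 st.py; python3 -m crank '0 0 0 0 0 0;0 0 0 0 0 0;0 0 0 0 0 0;0 0 .2 0 0 0;0 0 .4 0 0 0;0 0 .2 0 0 0' -.15; python3 -m crank '.18 .327 0 0 0 .0447;.18 .327 0 0 0 .0447;.18 .327 0 0 0 .0447;.18 .327 0 0 0 .0447;.18 .327 0 0 0 .0447;.18 .327 0 0 0 .0447;.18 .327 0 0 0 .0447;.18 .327 0 0 0 .0447;.18 .327 0 0 0 .0447;.18 .327 0 0 0 .0447;0 0 0 0 0 0;0 0 0 0 0 0';python3 -m crank '0 0 -.3 0 0 0;0 0 -.3 0 0 0;0 0 -.2 0 0 0;0 0 0 0 0 0;0 0 0 0 0 0'; python3 st.py;python3 -m crank '0 0 0 0 0 0;0 0 0 0 0 0;0 0 0 0 0 0;0 0 0 0 0 0;0 0 0 0 0 0' -1; python3 st.py
```

```text
clock: 27.65
eef_pos: [0.439, -0.205, 0.1454]
ee_rot: [1.295, 2.862, -0.0]
ft_force: [-2.3, -0.9, 7.6]
gripper_width: 0.146
t27.6 p [ 0.439  -0.205   0.1454] yaw_y 41.31 tilt [ 0. -0.] w 0.146 F [-2.3 -0.9  7.6] T [-0.39  0.54 -0.12] q [-0.31  0.36  0.82  2.05 -0.34  0.87  1.42]
clock: 28.25
eef_pos: [0.4391, -0.2052, 0.2271]
ee_rot: [1.295, 2.861, 0.0]
ft_force: [-0.0, 0.0, -0.7]
gripper_width: 0.425
clock: 29.45
eef_pos: [0.6187, 0.1226, 0.2244]
ee_rot: [-0.23, -3.132, 0.001]
ft_force: [-0.8, 0.2, -0.1]
gripper_width: 0.423
clock: 29.95
eef_pos: [0.6189, 0.1214, 0.1458]
ee_rot: [0.233, 3.133, -0.001]
ft_force: [-0.4, 0.5, 0.1]
gripper_width: 0.424
t29.9 p [0.6189 0.1214 0.1458] yaw_y 81.48 tilt [ 0. -0.] w 0.424 F [-0.4  0.5  0.1] T [ 0.04 -0.04 -0.02] q [-0.63  0.56  0.54  1.68 -0.33  0.99  1.44]
clock: 30.45
eef_pos: [0.6191, 0.1226, 0.1455]
ee_rot: [0.231, 3.132, 0.001]
ft_force: [-0.3, 1.3, 7.1]
gripper_width: 0.15
t30.4 p [0.6191 0.1226 0.1455] yaw_y 81.57 tilt [0.001 0.   ] w 0.15 F [-0.3  1.3  7.1] T [ 0.41  0.32 -0.11] q [-0.63  0.56  0.53  1.68 -0.33  0.99  1.44]
```

Now I'll turn the far-left screw to a third, then lift clear and check all four from the top camera.

```bash
python3 -m crank '0 0 0 0 0 -.0745;0 0 0 0 0 -.0745;0 0 0 0 0 -.0745;0 0 0 0 0 -.0745;0 0 0 0 0 -.0745;0 0 0 0 0 -.0745;0 0 0 0 0 0;0 0 0 0 0 0'; python3 st.py; python3 -m crank '0 0 0 0 0 0;0 0 0 0 0 0;0 0 0 0 0 0;0 0 .2 0 0 0;0 0 .4 0 0 0;0 0 .2 0 0 0' -.15; python3 -m crank '-.164 .01 0 0 0 0;-.4 .02 0 0 0 0;-.4 .02 0 0 0 0;-.4 .02 0 0 0 0;-.27 .01 0 0 0 0;0 0 0 0 0 0;0 0 0 0 0 0'; python3 st.py;  python3 - <<'E'
from h import *
snap('scene','s2',(200,160,400,320),4)
E
```

```text
clock: 31.25
eef_pos: [0.6192, 0.1228, 0.1455]
ee_rot: [1.294, 2.862, 0.001]
ft_force: [0.5, 2.7, 7.0]
gripper_width: 0.144
t31.2 p [0.6192 0.1228 0.1455] yaw_y 41.35 tilt [0.001 0.   ] w 0.144 F [0.5 2.7 7. ] T [ 0.55  0.07 -0.11] q [-0.74  0.6   0.7   1.69 -0.45  1.01  0.83]
clock: 31.85
eef_pos: [0.6195, 0.122, 0.2275]
ee_rot: [1.294, 2.861, 0.001]
ft_force: [-0.1, -0.3, -0.4]
gripper_width: 0.423
clock: 32.55
eef_pos: [0.4556, 0.1307, 0.2253]
ee_rot: [1.293, 2.863, 0.002]
ft_force: [0.1, 0.7, 0.4]
gripper_width: 0.424
t32.5 p [0.4556 0.1307 0.2253] yaw_y 41.39 tilt [0.001 0.001] w 0.424 F [0.1 0.7 0.4] T [-0.06  0.01 -0.01] q [-1.09  0.19  0.84  2.   -0.16  1.02  0.55]
```

View pics/s2.png

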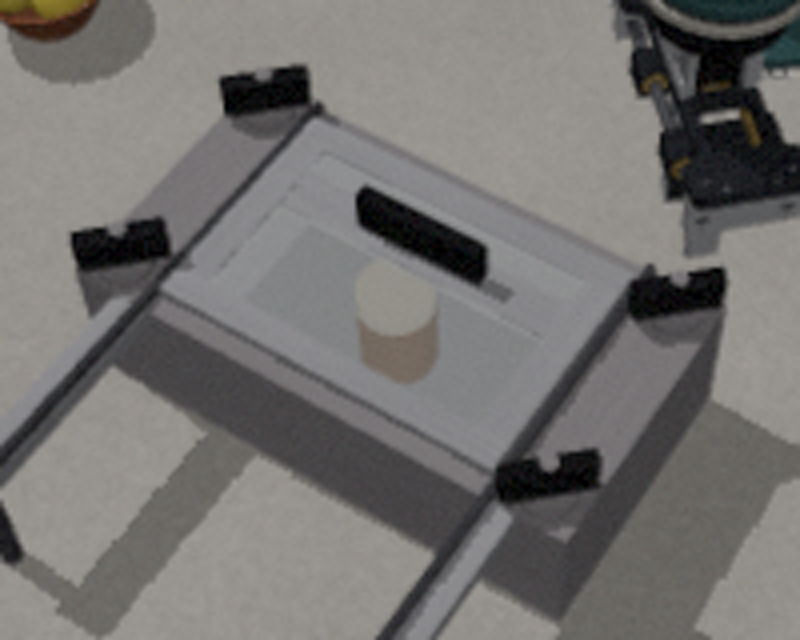

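All four bars are parallel at about a third of travel. The lid is shut and the jar stands inside under the window. Pass 2: near-left, then far-right.

```bash
python3 -m crank '0 0 -.3 0 0 0;0 0 -.3 0 0 0;0 0 -.2 0 0 0;0 0 0 0 0 0;0 0 0 0 0 0' >/dev/null; python3 -m crank '0 0 0 0 0 0;0 0 0 0 0 0;0 0 0 0 0 0;0 0 0 0 0 0;0 0 0 0 0 0' -1 >/dev/null; python3 st.py; python3 -m crank '0 0 0 0 0 -.073;0 0 0 0 0 -.073;0 0 0 0 0 -.073;0 0 0 0 0 -.073;0 0 0 0 0 -.073;0 0 0 0 0 -.073;0 0 0 0 0 -.073;0 0 0 0 0 0;0 0 0 0 0 0' >/dev/null; python3 st.py; python3 -m crank '0 0 0 0 0 0;0 0 0 0 0 0;0 0 0 0 0 0;0 0 .2 0 0 0;0 0 .4 0 0 0;0 0 .2 0 0 0' -.15 >/dev/null; python3 -m crank '.123 -.286 0 0 0 .0425;.123 -.286 0 0 0 .0425;.123 -.286 0 0 0 .0425;.123 -.286 0 0 0 .0425;.123 -.286 0 0 0 .0425;.123 -.286 0 0 0 .0425;.123 -.286 0 0 0 .0425;.123 -.286 0 0 0 .0425;.123 -.286 0 0 0 .0425;.123 -.286 0 0 0 .0425;.123 -.286 0 0 0 .0425;.123 -.286 0 0 0 .0425'  >/dev/null;python3 -m crank '0 0 0 0 0 0;0 0 0 0 0 0' >/dev/null; python3 st.py
```

```text
t33.6 p [0.4558 0.1307 0.1454] yaw_y 41.34 tilt [0.001 0.001] w 0.145 F [1.4 1.8 5.6] T [ 0.32  0.05 -0.14] q [-1.01  0.32  0.78  2.08 -0.3   0.85  0.67]
t34.5 p [0.4557 0.1306 0.1454] yaw_y -4.66 tilt [0. 0.] w 0.145 F [-2.   0.4 10.7] T [ 0.21  0.58 -0.11] q [-1.15  0.39  0.97  2.08 -0.42  0.88 -0.02]
t36.5 p [ 0.6027 -0.2135  0.2245] yaw_y 41.14 tilt [-0.001 -0.   ] w 0.423 F [-0.2 -0.6  0.3] T [ 0.07  0.05 -0.01] q [-0.26  0.55  0.8   1.59 -0.42  1.17  1.35]
```

```bash
python3 -m crank '0 0 -.3 0 0 0;0 0 -.3 0 0 0;0 0 -.2 0 0 0;0 0 0 0 0 0;0 0 0 0 0 0' >/dev/null; python3 -m crank '0 0 0 0 0 0;0 0 0 0 0 0;0 0 0 0 0 0;0 0 0 0 0 0;0 0 0 0 0 0' -1 >/dev/null; python3 st.py; python3 -m crank '0 0 0 0 0 -.073;0 0 0 0 0 -.073;0 0 0 0 0 -.073;0 0 0 0 0 -.073;0 0 0 0 0 -.073;0 0 0 0 0 -.073;0 0 0 0 0 -.073;0 0 0 0 0 0;0 0 0 0 0 0' >/dev/null; python3 st.py; python3 -m crank '0 0 0 0 0 0;0 0 0 0 0 0;0 0 0 0 0 0;0 0 .2 0 0 0;0 0 .4 0 0 0;0 0 .2 0 0 0' -.15 >/dev/null; python3 -m crank '-.234 .012 0 0 0 .073;-.234 .012 0 0 0 .073;-.234 .012 0 0 0 .073;-.234 .012 0 0 0 .073;-.234 .012 0 0 0 .073;-.234 .012 0 0 0 .073;-.234 .012 0 0 0 .073;0 0 0 0 0 0;0 0 0 0 0 0;0 0 0 0 0 0' >/dev/null; python3 st.py
```

```text
t37.5 p [ 0.6029 -0.2133  0.1455] yaw_y 41.23 tilt [ 0. -0.] w 0.148 F [-3.7  0.3  5.9] T [-0.13  0.87  0.11] q [-0.23  0.64  0.75  1.66 -0.49  1.04  1.39]
t38.4 p [ 0.6026 -0.2133  0.1455] yaw_y -4.79 tilt [-0.001 -0.   ] w 0.146 F [-5.6 -0.4  6.6] T [-0.12  1.44 -0.1 ] q [-0.34  0.71  0.93  1.67 -0.63  1.09  0.7 ]
t40.0 p [ 0.44   -0.2044  0.225 ] yaw_y 41.2 tilt [ 0. -0.] w 0.428 F [-0.  -0.2  0.2] T [-0.    0.    0.01] q [-0.46  0.25  0.97  1.98 -0.24  1.04  1.33]
```

```bash
python3 -m crank '0 0 -.3 0 0 0;0 0 -.3 0 0 0;0 0 -.2 0 0 0;0 0 0 0 0 0;0 0 0 0 0 0' >/dev/null; python3 -m crank '0 0 0 0 0 0;0 0 0 0 0 0;0 0 0 0 0 0;0 0 0 0 0 0;0 0 0 0 0 0' -1 >/dev/null; python3 st.py; python3 -m crank '0 0 0 0 0 -.073;0 0 0 0 0 -.073;0 0 0 0 0 -.073;0 0 0 0 0 -.073;0 0 0 0 0 -.073;0 0 0 0 0 -.073;0 0 0 0 0 -.073;0 0 0 0 0 0;0 0 0 0 0 0' >/dev/null; python3 st.py; python3 -m crank '0 0 0 0 0 0;0 0 0 0 0 0;0 0 0 0 0 0;0 0 .2 0 0 0;0 0 .3 0 0 0' -.15 >/dev/null; python3 -m crank '.18 .327 0 0 0 .051;.18 .327 0 0 0 .051;.18 .327 0 0 0 .051;.18 .327 0 0 0 .051;.18 .327 0 0 0 .051;.18 .327 0 0 0 .051;.18 .327 0 0 0 .051;.18 .327 0 0 0 .051;.18 .327 0 0 0 .051;.18 .327 0 0 0 .051;0 0 0 0 0 0;0 0 0 0 0 0' >/dev/null; python3 st.py
```

```text
t41.0 p [ 0.439  -0.205   0.1454] yaw_y 41.22 tilt [ 0. -0.] w 0.146 F [-5.2 -1.6  8.5] T [-0.44  1.19  0.06] q [-0.36  0.38  0.88  2.05 -0.38  0.88  1.46]
t41.9 p [ 0.4388 -0.205   0.1454] yaw_y -4.8 tilt [-0. -0.] w 0.148 F [-7.1 -1.4 10.2] T [-0.56  1.73 -0.12] q [-0.5   0.47  1.09  2.06 -0.52  0.92  0.79]
t43.6 p [0.6192 0.1228 0.1946] yaw_y 41.18 tilt [-0.    -0.001] w 0.429 F [ 0.3 -0.7  0.4] T [-0.1   0.03 -0.06] q [-0.82  0.58  0.82  1.65 -0.47  1.12  0.85]
```

```bash
python3 -m crank '0 0 -.3 0 0 0;0 0 -.19 0 0 0;0 0 0 0 0 0;0 0 0 0 0 0' >/dev/null; python3 -m crank '0 0 0 0 0 0;0 0 0 0 0 0;0 0 0 0 0 0;0 0 0 0 0 0;0 0 0 0 0 0' -1 >/dev/null; python3 st.py; python3 -m crank '0 0 0 0 0 -.073;0 0 0 0 0 -.073;0 0 0 0 0 -.073;0 0 0 0 0 -.073;0 0 0 0 0 -.073;0 0 0 0 0 -.073;0 0 0 0 0 -.073;0 0 0 0 0 0;0 0 0 0 0 0' >/dev/null; python3 st.py; python3 -m crank '0 0 0 0 0 0;0 0 0 0 0 0;0 0 0 0 0 0;0 0 .2 0 0 0;0 0 .3 0 0 0' -.15 >/dev/null; python3 -m crank '-.234 .012 0 0 0 0;-.234 .012 0 0 0 0;-.234 .012 0 0 0 0;-.234 .012 0 0 0 0;-.234 .012 0 0 0 0;-.234 .012 0 0 0 0;-.234 .012 0 0 0 0;0 0 0 0 0 0;0 0 0 0 0 0' >/dev/null; python3 st.py; python3 - <<'E'
from h import *
snap('scene','s3',(200,160,400,320),4)
E
```

```text
t44.5 p [0.6195 0.1226 0.1464] yaw_y 41.16 tilt [0.001 0.   ] w 0.146 F [-0.8 -0.2  5.2] T [ 0.1   0.23 -0.13] q [-0.8   0.63  0.79  1.69 -0.51  1.04  0.88]
t45.4 p [0.6195 0.1226 0.1464] yaw_y -4.84 tilt [ 0.001 -0.   ] w 0.15 F [-1.4  0.4  5.6] T [ 0.03  0.27 -0.12] q [-0.9   0.72  0.97  1.69 -0.66  1.1   0.19]
t46.8 p [0.4555 0.1315 0.1962] yaw_y -4.78 tilt [0.    0.001] w 0.424 F [-0.2  0.2 -0.6] T [-0.02  0.06  0.03] q [-1.33  0.37  1.2   2.03 -0.41  1.01 -0.01]
```

View pics/s3.png

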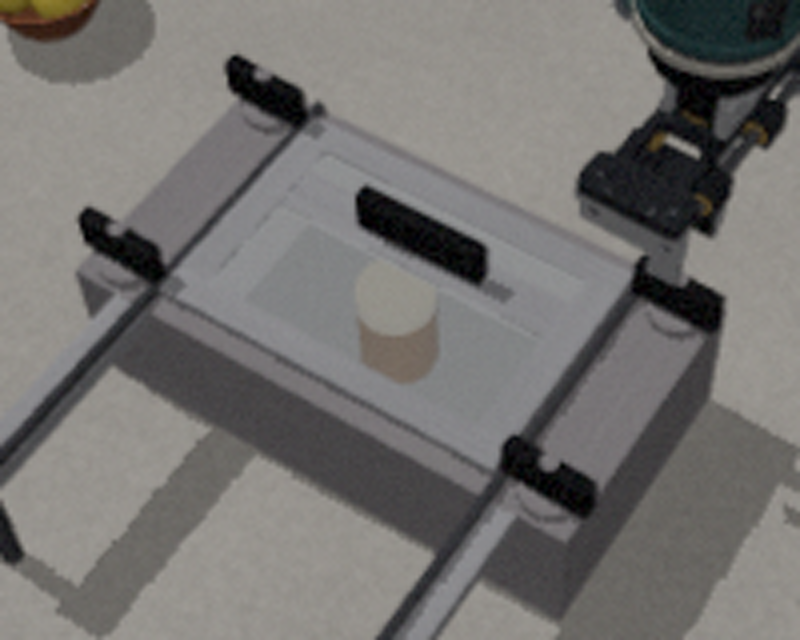

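Pass 2 is done: all four bars stand at about two thirds. Joint 3 has crept to 1.20, with its limit at 1.25, because of the path order. Flying the path backwards in free air should unwind it before the last pass.

```bash
python3 -m crank '.41 -.02 0 0 0 0;.41 -.02 0 0 0 0;.41 -.02 0 0 0 0;.41 -.02 0 0 0 0;0 0 0 0 0 .085;0 0 0 0 0 .085;0 0 0 0 0 .085;0 0 0 0 0 .085;0 0 0 0 0 .085;0 0 0 0 0 .085' >/dev/null; python3 st.py
python3 -m crank '-.18 -.327 0 0 0 -.051;-.18 -.327 0 0 0 -.051;-.18 -.327 0 0 0 -.051;-.18 -.327 0 0 0 -.051;-.18 -.327 0 0 0 -.051;-.18 -.327 0 0 0 -.051;-.18 -.327 0 0 0 -.051;-.18 -.327 0 0 0 -.051;-.18 -.327 0 0 0 -.051;-.18 -.327 0 0 0 -.051' >/dev/null; python3 st.py
python3 -m crank '0 0 0 0 0 .085;0 0 0 0 0 .085;0 0 0 0 0 .085;0 0 0 0 0 .085;0 0 0 0 0 .085;0 0 0 0 0 .085;.273 -.014 0 0 0 -.085;.273 -.014 0 0 0 -.085;.273 -.014 0 0 0 -.085;.273 -.014 0 0 0 -.085;.273 -.014 0 0 0 -.085;.273 -.014 0 0 0 -.085' >/dev/null; python3 st.py
python3 -m crank '0 0 0 0 0 .085;0 0 0 0 0 .085;0 0 0 0 0 .085;0 0 0 0 0 .085;0 0 0 0 0 .085;0 0 0 0 0 .085' >/dev/null; python3 -m crank '-.123 .286 0 0 0 -.0425;-.123 .286 0 0 0 -.0425;-.123 .286 0 0 0 -.0425;-.123 .286 0 0 0 -.0425;-.123 .286 0 0 0 -.0425;-.123 .286 0 0 0 -.0425;-.123 .286 0 0 0 -.0425;-.123 .286 0 0 0 -.0425;-.123 .286 0 0 0 -.0425;-.123 .286 0 0 0 -.0425;-.123 .286 0 0 0 -.0425;-.123 .286 0 0 0 -.0425' >/dev/null; python3 -m crank '0 0 0 0 0 0;0 0 0 0 0 0' >/dev/null;python3 st.py
```

```text
t47.9 p [0.6198 0.1223 0.1953] yaw_y 41.34 tilt [-0.    -0.001] w 0.425 F [-0.4  0.1  0.5] T [-0.09  0.03 -0.04] q [-0.81  0.57  0.8   1.64 -0.45  1.12  0.84]
t48.9 p [ 0.4387 -0.2059  0.196 ] yaw_y -5.04 tilt [ 0.    -0.001] w 0.422 F [0.4 0.2 0.1] T [-0.08  0.07 -0.02] q [-0.57  0.38  1.15  2.01 -0.41  1.01  0.69]
t50.0 p [ 0.6044 -0.2132  0.1952] yaw_y -5.14 tilt [-0.001 -0.   ] w 0.425 F [ 0.6 -0.1  1. ] T [-0.04  0.09 -0.01] q [-0.37  0.68  0.99  1.62 -0.6   1.18  0.67]
t52.0 p [0.4559 0.1308 0.196 ] yaw_y -4.74 tilt [ 0.    -0.001] w 0.426 F [-0.5  0.1 -0.1] T [-0.12  0.07 -0.05] q [-1.31  0.35  1.16  2.03 -0.38  1.   -0.04]
```

```bash
python3 -m crank '0 0 0 0 0 .092;0 0 0 0 0 .092;0 0 0 0 0 .092;0 0 0 0 0 .092;0 0 0 0 0 .092;0 0 0 0 0 .092;0 0 0 0 0 .092;0 0 0 0 0 .092;0 0 0 0 0 .092;0 0 0 0 0 .092;0 0 0 0 0 .092' >/dev/null; python3 st.py; python3 -m crank '0 0 .4 0 0 0;0 0 .4 0 0 0;0 0 .4 0 0 0;0 0 .4 0 0 0;0 0 .4 0 0 0;0 0 .4 0 0 0' >/dev/null; python3 st.py;  python3 -m crank '0 0 0 0 0 -.092;0 0 0 0 0 -.092;0 0 0 0 0 -.092;0 0 0 0 0 -.092;0 0 0 0 0 -.092;0 0 0 0 0 -.092' >/dev/null; python3 st.py
```

```text
t53.1 p [0.4562 0.1291 0.196 ] yaw_y 86.48 tilt [ 0. -0.] w 0.425 F [ 0.2 -0.7 -0.1] T [ 0.04 -0.03 -0.  ] q [-1.03  0.23  0.79  2.03 -0.2   0.96  1.37]
t53.8 p [0.4558 0.1289 0.4379] yaw_y 86.13 tilt [0.001 0.   ] w 0.426 F [-0.2  0.5 -0.2] T [ 0.03 -0.04  0.05] q [-1.15 -0.02  0.81  1.66  0.01  1.49  1.16]
t54.4 p [0.4561 0.1291 0.4361] yaw_y 36.11 tilt [ 0. -0.] w 0.427 F [ 0.2  0.8 -1.3] T [-0.03  0.03  0.01] q [-1.14 -0.02  0.8   1.67  0.01  1.49  0.29]
```

At height a yaw turn leaves joint 3 alone, which gives a way to unwind it. I'll finish the unwinding and descend.

```bash
python3 -m crank '0 0 0 0 0 -.091;0 0 0 0 0 -.091;0 0 0 0 0 -.091;0 0 0 0 0 -.091;0 0 0 0 0 -.091;0 0 -.4 0 0 0;0 0 -.4 0 0 0;0 0 -.4 0 0 0;0 0 -.4 0 0 0;0 0 -.4 0 0 0;0 0 -.4 0 0 0' >/dev/null; python3 st.py; python3 -m crank '0 0 0 0 0 .092;0 0 0 0 0 .092;0 0 0 0 0 .092;0 0 0 0 0 .092;0 0 0 0 0 .092;0 0 0 0 0 .092;0 0 0 0 0 .092;0 0 0 0 0 .092;0 0 0 0 0 .092;0 0 0 0 0 .092' >/dev/null; python3 -m crank '0 0 .4 0 0 0;0 0 .4 0 0 0;0 0 .4 0 0 0;0 0 .4 0 0 0;0 0 .4 0 0 0;0 0 .4 0 0 0;0 0 0 0 0 -.092;0 0 0 0 0 -.092;0 0 0 0 0 -.092;0 0 0 0 0 -.092;0 0 0 0 0 -.092;0 0 0 0 0 -.092' >/dev/null; python3 st.py;  python3 -m crank '0 0 0 0 0 -.092;0 0 0 0 0 -.092;0 0 0 0 0 -.092;0 0 0 0 0 -.092;0 0 -.4 0 0 0;0 0 -.4 0 0 0;0 0 -.4 0 0 0;0 0 -.4 0 0 0;0 0 -.4 0 0 0;0 0 -.4 0 0 0;0 0 0 0 0 0;0 0 0 0 0 0' >/dev/null; python3 st.py
```

```text
t55.5 p [0.4561 0.129  0.1946] yaw_y -4.5 tilt [ 0.001 -0.   ] w 0.423 F [ 0.5  1.1 -0.4] T [ 0.07  0.   -0.04] q [-1.04  0.23  0.79  2.03 -0.2   0.96 -0.22]
t57.6 p [0.4561 0.1291 0.436 ] yaw_y 28.28 tilt [ 0. -0.] w 0.426 F [0.6 0.4 0.8] T [-0.14  0.05  0.02] q [-0.9  -0.01  0.56  1.66  0.    1.49  0.15]
t58.9 p [0.4561 0.1296 0.1968] yaw_y -4.49 tilt [-0.    -0.001] w 0.421 F [-0.1 -0.4  1. ] T [-0.04  0.04  0.02] q [-0.84  0.2   0.56  2.02 -0.13  0.96 -0.29]
```

Joint 3 is down to 0.56. Pass 3, near-left first.

```bash
python3 -m crank '0 .01 -.3 0 0 0;0 0 -.21 0 0 0;0 0 0 0 0 0;0 0 0 0 0 0' >/dev/null; python3 -m crank '0 0 0 0 0 0;0 0 0 0 0 0;0 0 0 0 0 0;0 0 0 0 0 0;0 0 0 0 0 0' -1 >/dev/null; python3 st.py; python3 -m crank '0 0 0 0 0 -.083;0 0 0 0 0 -.083;0 0 0 0 0 -.083;0 0 0 0 0 -.083;0 0 0 0 0 -.083;0 0 0 0 0 -.083;0 0 0 0 0 0;0 0 0 0 0 0' >/dev/null; python3 st.py
```

```text
t59.8 p [0.4558 0.1319 0.1455] yaw_y -4.39 tilt [0.001 0.   ] w 0.146 F [-0.3 -0.6  8. ] T [-0.09  0.11 -0.09] q [-0.82  0.28  0.54  2.07 -0.19  0.84 -0.24]
t60.5 p [0.4564 0.1315 0.1455] yaw_y -49.24 tilt [ 0.002 -0.   ] w 0.147 F [ 4.1 -2.8  3.5] T [-0.65 -1.03 -0.11] q [-0.95  0.31  0.7   2.07 -0.26  0.85 -0.95]
```

```bash
python3 -m crank '0 0 0 0 0 0;0 0 0 0 0 0;0 0 0 0 0 0;0 0 .2 0 0 0;0 0 .3 0 0 0' -.15 >/dev/null; python3 -m crank '.123 -.286 0 0 0 .0415;.123 -.286 0 0 0 .0415;.123 -.286 0 0 0 .0415;.123 -.286 0 0 0 .0415;.123 -.286 0 0 0 .0415;.123 -.286 0 0 0 .0415;.123 -.286 0 0 0 .0415;.123 -.286 0 0 0 .0415;.123 -.286 0 0 0 .0415;.123 -.286 0 0 0 .0415;.123 -.286 0 0 0 .0415;.123 -.286 0 0 0 .0415'  >/dev/null;python3 -m crank '0 0 0 0 0 0;0 0 0 0 0 0;0 0 -.3 0 0 0;0 0 -.2 0 0 0;0 0 0 0 0 0;0 0 0 0 0 0' >/dev/null; python3 st.py; python3 -m crank '0 0 0 0 0 0;0 0 0 0 0 0;0 0 0 0 0 0;0 0 0 0 0 0;0 0 0 0 0 0' -1 >/dev/null; python3 st.py; python3 -m crank '0 0 0 0 0 -.083;0 0 0 0 0 -.083;0 0 0 0 0 -.083;0 0 0 0 0 -.083;0 0 0 0 0 -.083;0 0 0 0 0 -.083;0 0 0 0 0 0;0 0 0 0 0 0' >/dev/null; python3 st.py
```

```text
t62.9 p [ 0.603  -0.2107  0.1455] yaw_y -4.35 tilt [-0.  0.] w 0.425 F [ 0.2 -0.1  0. ] T [-0.09  0.08  0.02] q [-0.13  0.59  0.59  1.66 -0.37  1.01  0.51]
t63.4 p [ 0.6028 -0.2114  0.1455] yaw_y -4.4 tilt [-0.  0.] w 0.146 F [-4.3  1.5  6.9] T [ 0.38  1.06 -0.15] q [-0.13  0.59  0.59  1.66 -0.37  1.01  0.51]
t64.2 p [ 0.6037 -0.2119  0.1455] yaw_y -49.14 tilt [ 0.002 -0.001] w 0.145 F [ 5.4 -4.2  0.3] T [-0.78 -1.01 -0.13] q [-0.25  0.64  0.77  1.67 -0.51  1.04 -0.17]
```

Next, near-right.

```bash
python3 -m crank '0 0 0 0 0 0;0 0 0 0 0 0;0 0 0 0 0 0;0 0 .2 0 0 0;0 0 .3 0 0 0' -.15 >/dev/null; python3 -m crank '-.234 .009 0 0 0 .0712;-.234 .009 0 0 0 .0712;-.234 .009 0 0 0 .0712;-.234 .009 0 0 0 .0712;-.234 .009 0 0 0 .0712;-.234 .009 0 0 0 .0712;-.234 .009 0 0 0 .0712;0 0 0 0 0 0;0 0 0 0 0 0' >/dev/null;python3 -m crank '0 0 0 0 0 0;0 0 -.3 0 0 0;0 0 -.2 0 0 0;0 0 0 0 0 0;0 0 0 0 0 0' >/dev/null; python3 st.py; python3 -m crank '0 0 0 0 0 0;0 0 0 0 0 0;0 0 0 0 0 0;0 0 0 0 0 0;0 0 0 0 0 0' -1 >/dev/null; python3 st.py; python3 -m crank '0 0 0 0 0 -.083;0 0 0 0 0 -.083;0 0 0 0 0 -.083;0 0 0 0 0 -.083;0 0 0 0 0 -.083;0 0 0 0 0 -.083;0 0 0 0 0 0;0 0 0 0 0 0' >/dev/null; python3 st.py
```

```text
t66.0 p [ 0.4394 -0.2054  0.1452] yaw_y -4.39 tilt [-0.001 -0.001] w 0.429 F [-0.6  0.   0.6] T [-0.06  0.06  0.02] q [-0.22  0.33  0.7   2.05 -0.28  0.86  0.56]
t66.5 p [ 0.4388 -0.2051  0.1454] yaw_y -4.37 tilt [-0.     0.001] w 0.143 F [-5.9  1.2 10.8] T [ 0.34  1.5  -0.07] q [-0.22  0.33  0.7   2.05 -0.28  0.86  0.56]
t67.3 p [ 0.4386 -0.205   0.1454] yaw_y -49.2 tilt [-0.001  0.001] w 0.147 F [-8.   3.2 13.6] T [ 0.64  2.11 -0.08] q [-0.36  0.38  0.89  2.05 -0.38  0.88 -0.12]
```

Then far-left. After that I'll retreat upward and look.

```bash
python3 -m crank '0 0 0 0 0 0;0 0 0 0 0 0;0 0 0 0 0 0;0 0 .2 0 0 0;0 0 .3 0 0 0' -.15 >/dev/null; python3 -m crank '.18 .327 0 0 0 .0498;.18 .327 0 0 0 .0498;.18 .327 0 0 0 .0498;.18 .327 0 0 0 .0498;.18 .327 0 0 0 .0498;.18 .327 0 0 0 .0498;.18 .327 0 0 0 .0498;.18 .327 0 0 0 .0498;.18 .327 0 0 0 .0498;.18 .327 0 0 0 .0498;0 0 0 0 0 0;0 0 0 0 0 0' >/dev/null; python3 -m crank '0 0 -.3 0 0 0;0 0 -.2 0 0 0;0 0 0 0 0 0;0 0 0 0 0 0' >/dev/null; python3 st.py; python3 -m crank '0 0 0 0 0 0;0 0 0 0 0 0;0 0 0 0 0 0;0 0 0 0 0 0;0 0 0 0 0 0' -1 >/dev/null; python3 st.py; python3 -m crank '0 0 0 0 0 -.083;0 0 0 0 0 -.083;0 0 0 0 0 -.083;0 0 0 0 0 -.083;0 0 0 0 0 -.083;0 0 0 0 0 -.083;0 0 0 0 0 0;0 0 0 0 0 0' >/dev/null; python3 st.py;  python3 -m crank '0 0 0 0 0 0;0 0 0 0 0 0;0 0 0 0 0 0;0 0 .2 0 0 0;0 0 .4 0 0 0;-.2 0 .4 0 0 0;-.3 .3 .2 0 0 0;-.3 .4 0 0 0 0;-.3 .4 0 0 0 0;0 0 0 0 0 0;0 0 0 0 0 0' -.15 >/dev/null; python3 st.py; python3 - <<'E'
from h import *
snap('scene','s4',(200,160,400,320),4)
E
```

```text
t69.5 p [0.6192 0.1209 0.1457] yaw_y -4.44 tilt [ 0. -0.] w 0.427 F [1.  0.3 0.9] T [-0.02  0.03 -0.  ] q [-0.66  0.57  0.59  1.68 -0.36  1.   -0.03]
t70.0 p [0.6194 0.1219 0.1455] yaw_y -4.35 tilt [0.001 0.   ] w 0.148 F [0.  0.4 4.9] T [-0.02  0.08 -0.07] q [-0.66  0.57  0.58  1.68 -0.36  1.   -0.03]
t70.8 p [0.619  0.1221 0.1454] yaw_y -49.17 tilt [-0.  0.] w 0.143 F [-4.3  0.8  9.2] T [ 0.14  1.11 -0.08] q [-0.78  0.63  0.77  1.69 -0.5   1.03 -0.71]
t71.8 p [0.5084 0.2331 0.265 ] yaw_y -49.01 tilt [-0.  0.] w 0.427 F [ 0.3 -0.5  0.2] T [-0.1   0.13  0.  ] q [-1.18  0.36  0.88  1.75 -0.3   1.17 -1.07]
```

View pics/s4.png

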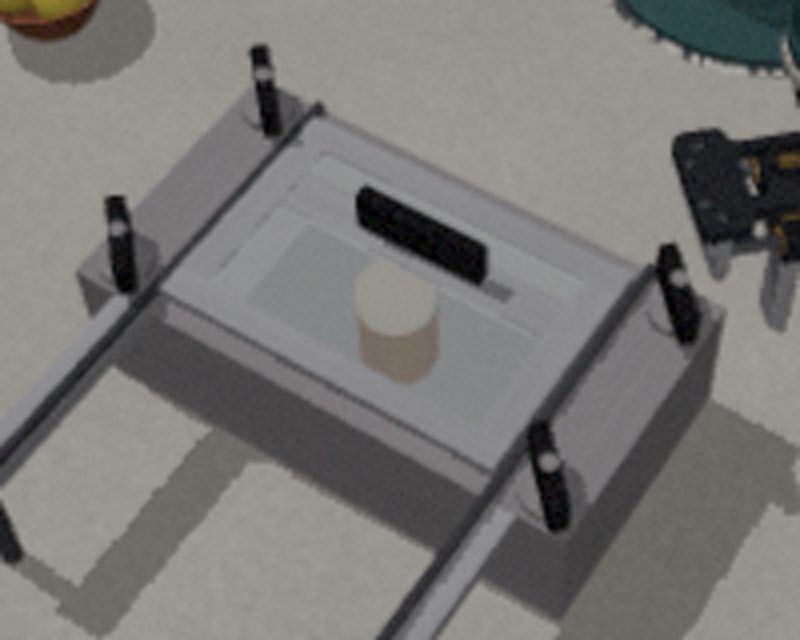

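All four bars stand at the same angle, about 2.38 rad from the gripper yaw. The lid is shut, the jar is upright inside and the gripper is clear. I'm handing in.

```bash
python3 -c "
from rig import *
close_job()"
```

```text
the job is handed in; nothing more can be done
```

The job was handed in at about 72 s of the 210 s allowed, and every step of the task was carried out. I got no verdict back.

- **Lid and jar:** I slid the lid open to its stop. I stood the only brass-capped orange jar on the well floor, then slid the lid shut to its stop, 165 mm back. The two red and one pink look-alikes were left alone.
- **Screws:** I tightened them in crisscross order (near-left, far-right, near-right, far-left) in three passes, to about 0.8, 1.6 and 2.38 rad. These angles come from the gripper's yaw while it held each bar. No screw was felt reaching its hard stop at 2.4 rad, so the final angles rest on my yaw reading of the chamber. That leaves about 0.13 rad of margin over the 2.25 rad needed.
- **Last checks:** The final scene picture shows the lid shut, the jar upright under the window, all four bars parallel and the gripper clear. The bowl looked undisturbed in what the crop showed of it. I last saw the tin just before gripping the jar, in its place, and did not check it again.
- **Disagreements:** My first top-view reading of the jar was about 12 mm off the other two cameras, so I went by the wrist view. The top-view screw positions were 2–3 mm off and were corrected on the way.
- **Joint 3:** It had crept to 1.20 rad, with its limit at 1.25, after the second pass. I unwound it in free air before the third. A first try, flying the path backwards, barely helped; turning the gripper back at height worked.

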